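Open the pickle jar and put the soldered ring in

ROBOT

A 6-joint arm with a two-finger parallel gripper is mounted at the origin on the work surface. World frame = base frame: x ahead of the robot, y to its left, z up, the work surface at z = 0. Lengths are in m, angles in rad, forces in N, time in s.
With the tool pointing down it reaches from about 0.375 to 0.975 m from the base axis. Payload 3.8 kg.
Tool frame: the origin (TCP) lies at the very end of the fingers, on their centre line; the grasp point (between the pads) lies 19 mm behind it; z points along the fingers, y is the direction in which the jaws open and shut (so a half turn about z gives the same grasp; the last joint's range is limited). The gripper opens to 85 mm and grips with 20 to 120 N. Pads are 22 mm wide; open, the fingers measure 114 mm over their backs; the gripper's body (76 mm by 85 mm) begins 54 mm behind the grasp point. The pads swing forward as they close: fully open they stand 13 mm farther back than shut.
Start: joints at [1.141, 0.264, 1.604, -0, 1.274, -0.037], TCP at [0.258, 0.624, 0.205] pointing down, gripper open.
Joint ranges: [-2.63, 2.63], [-0.94, 2.18], [0.31, 2.57], [-1.31, 4.45], [0, 2.66], [-2.55, 2.55]. Speed limits (rad/s): [2.57, 2.57, 3.14, 3.14, 3.14, 3.14].

INTERFACE

Orientations are given as a unit quaternion [w, x, y, z].
In Python, from plant import readout, optics, finish_job, finder gives the robot as it stands.
- The arm moves only by the tool step_arm, never from a script. Its argument "deltas" is a list of rows, each a list of 3 entries, a list of its own where there are three numbers: the shift along the tool's x, y, z in cm, then the turn about the tool's z in rad, then the finger opening in cm, from 0 to 8.54. In form: [[[dx, dy, dz], spin, jaw], ...]. A call has 1 to 12 rows; each row shifts and turns the pose as measured when the row begins, along the tool's axes as they then stand; what a row does not reach is not made up. A row lasts 1/10 s, in which the tool goes at most 50 mm and 8.59 degrees, less where a joint would pass 70% of its speed; a pose out of reach is approached as far as the arm can. A call is refused whole if a number of a shift passes 5 or a number of a turn 0.15, either way. A call with a gripper value outside its range is refused whole. The fingers move at their own pace and stop on an object; "force" is the grip in N (left out, the last holds). Time passes only in rows, so rows that do not move let the fingers close. It gives the time, the measured TCP pose, the force and the opening at its end, in the units of the state.
- readout.get_obs(): the state, without advancing time (a new reading comes with each control period).
- optics.camera(name): name is "scene" or "top" or "wrist"; returns (picture, depth): 384x512x3 uint8, red, green, blue; 384x512 float32, m along the optical axis (not along the pixel's ray), 0 where there is no reading.
- optics.calibration(name): a dict with "intrinsics" (3x3 intrinsics, pixels), "R" (3x3) and "t" (3): a world point X has camera coordinates R X + t. Camera axes: x right, y down, z forward; pixel columns grow to the right and rows downward; lengths in m; the calibration is good to about 2 mm. A picture is of the moment at which its call begins: read the wrist's pose just before it. calibration takes no time and is no camera call; for the wrist camera it gives the pose at the moment of the call.
- finish_job(): hands the job in, once; it reports no verdict.
Trained networks look in the newest picture that a camera, given by its name, has taken for a name from the list of things; names that differ only in an ending like _2 or _b are one class to them, and where a whole thing is asked for, a point or a joint stands for the part that bears it (a point fixed in the world has none). Each returns a list of dicts, best first, with "confidence" (0 to 1); they miss things now and then, are a little off and sometimes report something else, mostly with a low value. They report only what shows in the picture. A call takes as long as a camera call. They do not tell look-alikes from the thing itself.
- finder.find_in(camera, target): "location" ([x, y, z] in m, in world coordinates, good to about 4 mm: the middle of the surface that is visible of it).
The state is a dict: "time": time; "joint_positions": joint angles; "joint_velocities": joint speeds; "tau": joint torques, N m; "eef_pos": TCP position; "tool_rot": TCP orientation; "force": force on the tool from outside, world axes, zero at the start; "wrist_torque": the same for the moment, N m; "gripper_width": finger opening in m.
Only numpy, scipy, OpenCV 4.12 (cv2) and the standard library are available. Lean on these libraries where they do the work, as an engineer would, in place of code of your own. Each camera call takes 0.05 s, during which the arm holds its last target. There are 200 camera calls.

TASK

The soldered ring lying on the soldering board has to go into the pickle jar. Press the jar's child-resistant lid down and, keeping it pressed, turn it anticlockwise past its locking ribs until its tab faces the arrow on the jar's shoulder; then lift it off and set it down right way up in the white drip tray, without dropping it. Then bring the ring down to the open mouth, let it go into the jar from close above, and leave everything else on the bench where it is.

Things in the scene. Friction and masses are not known exactly. Their poses are not given: they have to be found in the camera images.
- jar: White plastic wide-mouth jar, 100 mm in diameter, in a dark turned wooden ring (128 mm over its foot) screwed to the bench: it does not move. Origin: on its axis at bench level, z up; +x points to the raised arrow on the shoulder. Shoulder 96 mm above the bench, neck 42 mm outside, mouth 35 mm wide. A sieve insert in the mouth has its floor 28 mm below the rim.
- jar_mark (a point): On the black raised arrow (15 mm long, 2.4 mm high, pointing at the neck) on the jar's shoulder, 37.5 mm from the jar's axis. With the tab facing it, the three lugs inside the lid stand in the gaps of the neck's lip and the lid lifts straight off; up to about 10 degrees to either side will do.
- jar_mouth (a point): Centre of the jar's mouth at the level of the rim, 124 mm above the bench.
- lid: Black child-resistant lid: round cap 62 mm in diameter, 29 mm high, finely ribbed straight skirt, 45 g. Origin: centre of its lower edge, z up; +x points to its tab. A thin arrow on the top points to the tab too. Starts locked on the jar, lower edge 107.7 mm above the bench, tab 48 to 79 degrees clockwise (from above) of the jar's arrow. 1 mm of play sideways on the neck.
- lid_tab (a point): Outer end of the lid's tab, 41 mm from the lid's axis, 4.5 mm above its lower edge; the tab is 10 mm wide and spans 1 to 8 mm above the lower edge.
- tray: White glazed drip tray, 150 x 150 mm outside, walls 4 mm thick and 12 mm high, floor 4 mm above the bench, fixed. Origin: centre of its underside. It and the soldering board change sides from time to time.
- board: Pale soldering board, 120 mm (its x) by 160 mm (its y), 20 mm thick, fixed. Origin: centre of its underside.
- ring: Plain wide silver-coloured finger ring lying flat on the soldering board: 24 mm outside, 18.4 mm inside, 8 mm high, 12 g. Origin: centre of its underside.
- bangle: Bystander: silver-coloured bangle lying flat between the robot and the jar, 66 mm outside, 8 mm high. Origin: centre of its underside.
- hammer: Bystander: hammer 220 mm long lying at the left side, head 90 mm wide. Origin: middle of its length, at its underside.
- flux_bottle: Bystander: small amber bottle, 40 mm in diameter, 85 mm high, at the right beyond the jar. Origin: centre of its underside.
- cup: Bystander: white porcelain cup, 84 mm in diameter, 60 mm high, at the left beyond the jar. Origin: centre of its underside.
- bench_block: Bystander: square steel bench block, 62 x 62 x 22 mm, beyond the jar. Origin: centre of its underside.
- brush: Bystander: brush 170 mm long with a wooden handle, lying beyond the jar. Origin: middle of its length, at its underside.
- tin: Bystander: round metal tin, 64 mm in diameter, 28 mm high, beyond the jar. Origin: centre of its underside.
- lid_top (a point): Centre of the lid's top, 29 mm above its lower edge. A spring liner pushes the lid up with 6 N; pressed, it yields about 1 mm per N and bottoms at 5.6 mm with 11 N. Held at least 3.5 mm down (5 mm is good) it turns past the undercut locking ribs; not pressed, they stop the tab about 40 degrees before the arrow (turn back a little before pressing then).
There are look-alikes about, which are no part of the job. There is more than one size of the lid; the one meant has the size given above.

How it is judged:
By the outcome, as a careful person would: the job done as asked, in the order asked, and still so for the second after the job is handed in, with the robot touching nothing.
It also fails if it takes over 61 s, if anything falls off the work surface, if the arm or the gripper's body presses on something with over 40 N, if the wrist force passes 120 N, or if a joint passes its speed limit or range.

## Working session

There is one attempt and no reset: what is moved stays moved. The work goes in short steps, Python scripts to look and compute and a tool call to move; the robot and the scene stay as the last step left them, time stands still between calls to the robot, and variables do not carry over. Pictures are saved under pics/ and viewed, about 8 in all and at most 12, crops included, and the job is handed in when it is done.

Besides the shell and the picture viewer there is one more tool, called after "Request:" as name(argument=value, ...), one argument or row to a line, values as JSON. step_arm: Moves the arm, as the interface text tells. Its arguments: {"type":"object","properties":{"deltas":{"type":"array","items":{"type":"array"}},"force":{"type":"number"}},"required":["deltas"]}

```bash
mkdir -p pics; ls; cat > h.py <<'E'
import numpy as np, cv2
from plant import readout, optics, finder
def px2w(cam,u,v,d,c=None):
    c=c or optics.calibration(cam);K=c["intrinsics"]
    X=np.array([(u-K[0][2])/K[0][0]*d,(v-K[1][2])/K[1][1]*d,d])
    return np.array(c["R"]).T@(X-np.array(c["t"]))
def cloud(cam,depth,c=None):
    c=c or optics.calibration(cam);K=np.array(c["intrinsics"])
    v,u=np.mgrid[:384,:512]
    X=np.stack([(u-K[0,2])/K[0,0]*depth,(v-K[1,2])/K[1,1]*depth,depth],-1)
    return (X-np.array(c["t"]))@np.array(c["R"])
def w2px(cam,P,c=None):
    c=c or optics.calibration(cam);p=np.array(c["intrinsics"])@(np.array(c["R"])@np.array(P)+np.array(c["t"]))
    return p[:2]/p[2]
E
python3 - <<'E'
from h import *
np.set_printoptions(precision=4,suppress=True)
for cam in ("top","scene"):
    p,d=optics.camera(cam); np.savez(f"/tmp/{cam}.npz",p=p,d=d)
    cv2.imwrite(f"pics/{cam}1.png",cv2.resize(p[:,:,::-1],(800,600),interpolation=cv2.INTER_CUBIC))
    for n in ("jar","jar_mark","lid","lid_tab","lid_top","tray","board","ring","bangle"):
        for r in finder.find_in(cam,n)[:4]: print(cam,n,np.round(r["location"],4),round(r["confidence"],2),w2px(cam,r["location"])*1.5625)
print(readout.get_obs())
E
```

```text
pics
top jar [0.5457 0.0273 0.0936] 0.66 [431.9477 314.4961]
top jar_mark [0.542  0.0251 0.0922] 0.6 [433.284  317.0424]
top lid [0.346  0.1046 0.0389] 0.95 [378.0596 444.243 ]
top lid [ 0.3129 -0.1807  0.0393] 0.78 [559.4267 468.5748]
top lid [0.5638 0.0084 0.1326] 0.71 [447.0166 299.7196]
top lid_tab [0.3502 0.1067 0.0379] 0.86 [376.771  441.4558]
top lid_tab [0.5695 0.007  0.1369] 0.78 [448.3036 295.5145]
top lid_tab [ 0.3145 -0.1816  0.0365] 0.65 [559.5413 467.3682]
top lid_top [0.3442 0.1038 0.0382] 0.89 [378.5442 445.3877]
top lid_top [0.5694 0.0117 0.1338] 0.86 [444.9038 295.788 ]
top lid_top [ 0.3176 -0.1779  0.0419] 0.76 [558.0555 465.666 ]
top tray [ 0.5465 -0.2476  0.0021] 0.73 [593.0858 323.5885]
top board [0.4988 0.2282 0.0231] 0.87 [302.8205 345.5625]
top ring [0.5476 0.0273 0.0952] 0.73 [432.0477 313.1401]
scene jar [ 0.5942 -0.0253  0.0565] 0.91 [389.5543 376.5439]
scene jar_mark [ 0.6006 -0.0228  0.0504] 0.7 [393.7732 380.4323]
scene lid [0.5757 0.0004 0.1355] 0.95 [390.665  322.8198]
scene lid [0.3604 0.0861 0.0427] 0.75 [329.7114 304.4842]
scene lid [ 0.3287 -0.193
[... 458 characters left out ...]
.62 [260.4094 477.6244]
scene board [0.5251 0.2251 0.0197] 0.63 [440.9081 312.8641]
scene board [ 0.5797 -0.001   0.1399] 0.63 [392.1891 321.7269]
scene bangle [ 0.3831 -0.0269  0.0065] 0.7 [296.4079 351.8727]
{'time': 1.0, 'joint_positions': array([ 1.1411,  0.2639,  1.604 ,  0.    ,  1.2737, -0.0369]), 'joint_velocities': array([-0.0006, -0.0006,  0.0006, -0.0011, -0.0005,  0.0008]), 'tau': array([  0.0006, -51.5084, -36.7734,  -0.0003,   0.0009,  -0.    ]), 'eef_pos': array([0.2584, 0.6236, 0.2055]), 'tool_rot': array([-0.    ,  0.1952,  0.9808, -0.    ]), 'force': array([-0.7951,  0.1834,  0.1402]), 'wrist_torque': array([-0.0603, -0.0562,  0.0067]), 'gripper_width': 0.08518551180939876}
```

View pictures.

View pics/top1.png

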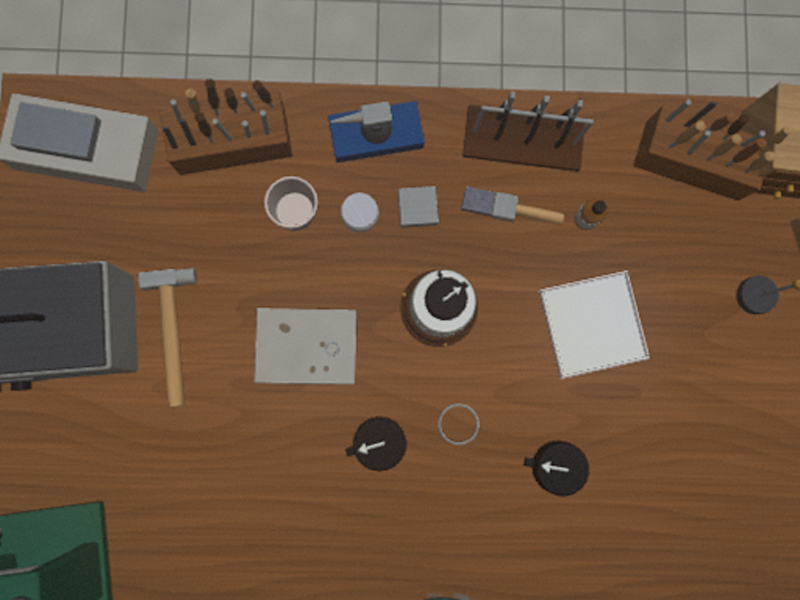

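View pics/scene1.png

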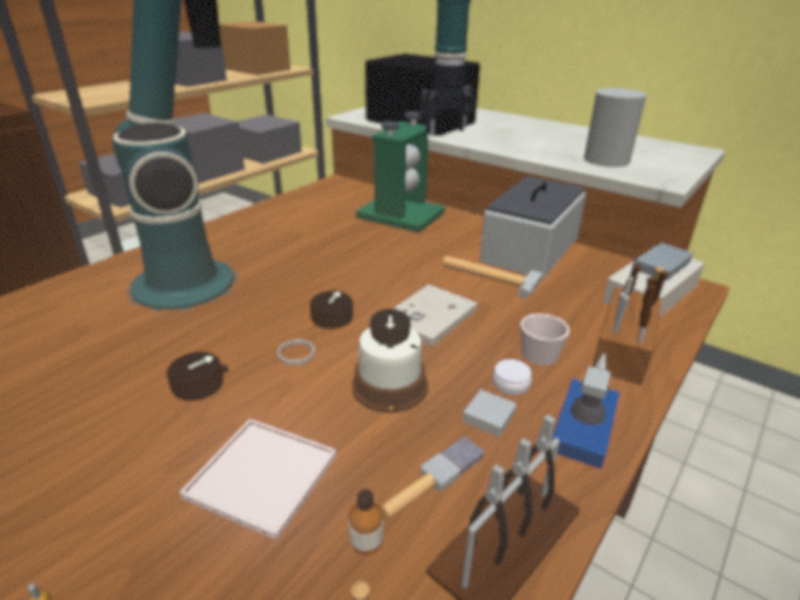

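```bash
cat >> h.py <<'E'
def plan(x,y,z,yaw_deg,n=None,jaw=8.54):
    """rows from here to TCP target; yaw_deg: world heading of the tool's y"""
    o=readout.get_obs();w,a,b,c=o["tool_rot"]
    from scipy.spatial.transform import Rotation as R
    M=R.from_quat([a,b,c,w]).as_matrix()
    h=np.arctan2(M[1,1],M[0,1]); d=np.array([x,y,z])-o["eef_pos"]
    dy=(np.radians(yaw_deg)-h+np.pi)%(2*np.pi)-np.pi
    n=n or int(max(np.ceil(np.abs(d).max()/.04),np.ceil(abs(dy)/.13),1))
    rows=[]
    for i in range(n):
        hh=h+dy*i/n; ux=np.array([-np.sin(hh),np.cos(hh),0]); uy=np.array([np.cos(hh),np.sin(hh),0])
        s=d/n*100; rows.append([[round(float(s@ux),2),round(float(s@uy),2),round(float(-s[2]),2)],round(float(-dy/n),3),jaw])
    print("t",round(o["time"],2),"pos",np.round(o["eef_pos"],4),"yaw",round(np.degrees(h),1),"tilt",np.round(M[2],3),"w",round(o["gripper_width"],4),"F",np.round(o["force"],1));print("rows",rows)
E
python3 - <<'E'
from h import *
np.set_printoptions(precision=4,suppress=True)
f=np.load("/tmp/top.npz");p,d=f["p"],f["d"];C=cloud("top",d)
s=1/1.5625
hsv=cv2.cvtColor(p,cv2.COLOR_RGB2HSV)
m=(C[...,2]>.125)&(C[...,2]<.15)&(np.hypot(C[...,0]-.565,C[...,1])<.06); print("lid top",C[m].mean(0),m.sum(),C[m].min(0),C[m].max(0))
r=np.hypot(C[...,0]-.565,C[...,1]); m=(C[...,2]>.085)&(C[...,2]<.105)&(r<.08); print("shoulder",C[m].mean(0),C[m].min(0),C[m].max(0))
m=(abs(C[...,0]-.5)<.12)&(abs(C[...,1]-.23)<.12)&(C[...,2]>.014);print("board",m.sum(),C[m].min(0),C[m].max(0))
for n,(u,v) in dict(ring=(332,349),tab=(463,286),arrow=(440,275),trayc=(595,324)).items():
    u,v=int(u*s),int(v*s);print(n,px2w("top",u,v,d[v,u]))
c=optics.calibration("wrist");print(c,-np.array(c["R"]).T@c["t"])
plan(.50,.0,.34,40)
cv2.imwrite("pics/c.png",cv2.resize(np.hstack([p[160:230,250:320],p[190:260,160:230]])[:,:,::-1],None,fx=5.6,fy=5.6,interpolation=cv2.INTER_CUBIC))
E
```

```text
lid top [0.5673 0.0101 0.1358] 578 [ 0.5375 -0.0216  0.125 ] [0.5983 0.041  0.1413]
shoulder [0.5624 0.0133 0.0955] [ 0.5184 -0.0388  0.0857] [0.6174 0.0574 0.103 ]
board 3834 [0.3802 0.1101 0.0141] [0.5599 0.3048 1.1998]
ring [0.4954 0.183  0.0178]
tab [ 0.5848 -0.0142  0.1329]
arrow [0.6061 0.0176 0.0976]
trayc [ 0.5468 -0.2487  0.0023]
{'intrinsics': array([[296.4332,   0.    , 260.2571],
       [  0.    , 296.4332, 186.7433],
       [  0.    ,   0.    ,   1.    ]]), 'R': array([[ 0.3834,  0.9236, -0.0006],
       [ 0.8806, -0.3653,  0.3017],
       [ 0.2784, -0.1162, -0.9534]]), 't': array([-0.674 , -0.0388,  0.3792])} [0.1869 0.6524 0.3728]
t 1.0 pos [0.2584 0.6236 0.2055] yaw 67.5 tilt [ 0. -0. -1.] w 0.0852 F [-0.8  0.2  0.1]
rows [[[-2.89, -3.02, -0.84], 0.03, 8.54], [[-2.98, -2.93, -0.84], 0.03, 8.54], [[-3.06, -2.84, -0.84], 0.03, 8.54], [[-3.15, -2.75, -0.84], 0.03, 8.54], [[-3.23, -2.66, -0.84], 0.03, 8.54], [[-3.31, -2.56, -0.84], 0.03, 8.54], [[-3.38, -2.46, -0.84], 0.03, 8.54], [[-3.45, -2.35, -0.84], 0.03, 8.54], [[-3.52, -2.25, -0.84], 0.03, 8.54], [[-3.59, -2.14, -0.84], 0.03, 8.54], [[-3.65, -2.03, -0.84], 0.03, 8.54], [[-3.71, -1.92, -0.84], 0.03, 8.54], [[-3.77, -1.81, -0.84], 0.03, 8.54], [[-3.82, -1.7, -0.84], 0.03, 8.54], [[-3.87, -1.58, -0.84], 0.03, 8.54], [[-3.91, -1.47, -0.84], 0.03, 8.54]]
```

View pics/c.png

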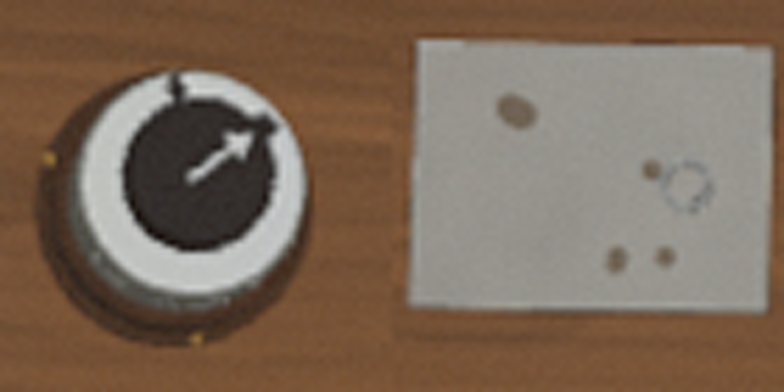

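Request:
step_arm(
  deltas=[
    [[-3.2, -3.4, 0], 0.035, 8.54],
    [[-3.3, -3.3, 0], 0.035, 8.54],
    [[-3.4, -3.2, 0], 0.035, 8.54],
    [[-3.5, -3.1, 0], 0.035, 8.54],
    [[-3.6, -3.0, 0], 0.035, 8.54],
    [[-3.7, -2.9, 0], 0.035, 8.54],
    [[-3.8, -2.8, 0], 0.035, 8.54],
    [[-3.9, -2.7, -0.3], 0.035, 8.54],
    [[-4.0, -2.6, -0.3], 0.035, 8.54],
    [[-4.0, -2.5, -0.3], 0.035, 8.54],
    [[-4.0, -2.4, -0.3], 0.035, 8.54],
    [[-4.0, -2.3, -0.3], 0.035, 8.54],
  ],
)

```text
time: 2.2
eef_pos: [0.4422, 0.0774, 0.2207]
tool_rot: [0.003, 0.397, 0.918, 0.004]
force: [1.5, 0.4, -0.5]
gripper_width: 0.0853
```

```bash
python3 -c "
from h import *
plan(.567,.0105,.225,33)"
```

```text
t 2.2 pos [0.4422 0.0774 0.2207] yaw 43.2 tilt [-0.002  0.008 -1.   ] w 0.0853 F [ 1.5  0.4 -0.5]
rows [[[-3.35, 1.13, -0.11], 0.044, 8.54], [[-3.3, 1.28, -0.11], 0.044, 8.54], [[-3.24, 1.43, -0.11], 0.044, 8.54], [[-3.17, 1.57, -0.11], 0.044, 8.54]]
```

Request:
step_arm(
  deltas=[
    [[-3.3, 1.2, -0.1], 0.045, 8.54],
    [[-3.3, 1.3, -0.1], 0.045, 8.54],
    [[-3.2, 1.4, -0.1], 0.045, 8.54],
    [[-3.1, 1.5, -0.1], 0.045, 8.54],
    [[0, 0, 0], 0, 8.54],
    [[0, 0, 0], 0, 8.54],
  ],
)

```text
time: 2.8
eef_pos: [0.5707, 0.0001, 0.2277]
tool_rot: [0.005, 0.487, 0.874, 0.004]
force: [-0.6, -0.1, -0.4]
gripper_width: 0.0856
```

```bash
python3 - <<'E'
from h import *
np.set_printoptions(precision=4,suppress=True)
c=optics.calibration("wrist");p,d=optics.camera("wrist");np.savez("/tmp/w1.npz",p=p,d=d,R=c["R"],t=c["t"],K=c["intrinsics"])
cv2.imwrite("pics/w1.png",cv2.resize(p[:,:,::-1],(800,600)))
C=cloud("wrist",d,c)
m=(C[...,2]>.128)&(C[...,2]<.145)&(np.hypot(C[...,0]-.565,C[...,1]-.01)<.06)
def fit(m):
    k=max(cv2.findContours(m.astype(np.uint8),cv2.RETR_EXTERNAL,cv2.CHAIN_APPROX_NONE)[0],key=cv2.contourArea)[:,0]
    (x,y),r=cv2.minEnclosingCircle(C[k[:,1],k[:,0],:2].astype(np.float32));return x,y,r
print("lidtop",C[m].mean(0),np.median(C[m][:,2]),fit(m))
m=(C[...,2]>.085)&(C[...,2]<.103)&(np.hypot(C[...,0]-.565,C[...,1]-.01)<.07); print("shoulder",C[m].mean(0),fit(m))
for n in ("lid_top","lid_tab","jar_mark"):
    for r in finder.find_in("wrist",n)[:2]: print(n,np.round(r["location"],4),round(r["confidence"],2),w2px("wrist",r["location"],c)*1.5625)
plan(.567,.0105,.225,33)
E
```

```text
lidtop [0.5662 0.0113 0.1347] 0.1347676429471114 (0.5669582486152649, 0.00988285057246685, 0.03178726136684418)
shoulder [0.558  0.0229 0.0945] (0.5671994686126709, 0.00998162291944027, 0.04962712898850441)
lid_top [0.3807 0.0751 0.0263] 0.78 [228.9321  12.7364]
lid_top [ 0.3283 -0.1669  0.0356] 0.63 [ 33.1653 264.8203]
lid_tab [ 0.3315 -0.1658  0.0439] 0.81 [ 29.6069 268.424 ]
lid_tab [0.5668 0.0162 0.137 ] 0.66 [414.925  256.2447]
jar_mark [0.5462 0.0364 0.0974] 0.62 [402.4658 198.5569]
t 3.0 pos [0.5698 0.0011 0.2279] yaw 31.9 tilt [-0.004  0.013 -1.   ] w 0.0854 F [0.3 0.8 1.2]
rows [[[0.95, 0.26, 0.29], -0.02, 8.54]]
```

View pics/w1.png

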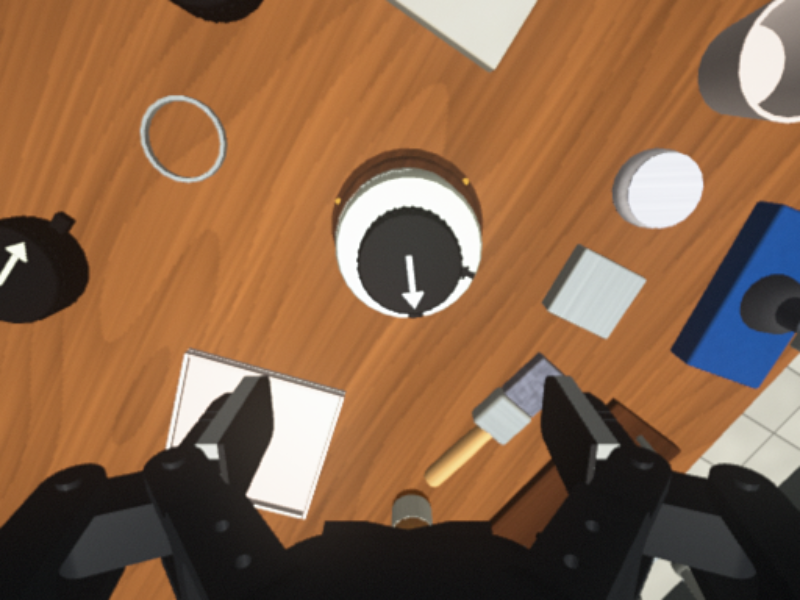

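```bash
python3 - <<'E'
from h import *
np.set_printoptions(precision=4,suppress=True)
f=np.load("/tmp/w1.npz");c=dict(R=f["R"],t=f["t"],intrinsics=f["K"]);d=f["d"]
R,t,K=f["R"],f["t"],f["K"];o=-R.T@t
def pl(u,v,z):
    r=R.T@np.linalg.inv(K)@[u/1.5625,v/1.5625,1];return o+r*(z-o[2])/r[2]
ce=np.array([.567,.0102])
for n,u,v,z in [("tail",408,256,.1367),("tip",413,310,.1367),("tab",417,315,.113),("mark",471,272,.098)]:
    P=pl(u,v,z)[:2]-ce;print(n,P,np.hypot(*P),np.degrees(np.arctan2(P[1],P[0])))
a,b=pl(408,256,.1367),pl(413,310,.1367);print(np.degrees(np.arctan2(b[1]-a[1],b[0]-a[0])))
C=cloud("wrist",d,c)
for u,v in [(255,384),(262,384),(565,384),(552,384),(255,400),(262,430)]:
    i,j=int(v/1.5625),int(u/1.5625);print(u,v,d[i,j],C[i,j])
plan(.567,.0102,.14,32)
E
```

```text
tail [-0.0036  0.004 ] 0.00537774826902915 132.02442202984665
tip [ 0.0162 -0.0223] 0.027591736301885498 -54.045203340500265
tab [ 0.0253 -0.0309] 0.03998727733711446 -50.689429705708704
mark [0.0432 0.0091] 0.04412558672321658 11.937377522713058
-53.056213652755176
255 384 0.13517207 [ 0.5264 -0.0148  0.2736]
262 384 0.13557668 [ 0.5279 -0.0141  0.2733]
565 384 0.13523969 [0.6032 0.0326 0.2746]
552 384 0.13765366 [0.6014 0.0301 0.2724]
255 400 0.12943251 [ 0.5288 -0.0154  0.2802]
262 430 0.13628702 [ 0.5348 -0.0257  0.2768]
t 3.0 pos [0.5698 0.0011 0.2279] yaw 31.9 tilt [-0.004  0.013 -1.   ] w 0.0854 F [0.3 0.8 1.2]
rows [[[0.31, 0.08, 2.93], -0.001, 8.54], [[0.31, 0.08, 2.93], -0.001, 8.54], [[0.31, 0.08, 2.93], -0.001, 8.54]]
```

```bash
python3 - <<'E'
from h import *
np.set_printoptions(precision=3,suppress=True,linewidth=200)
f=np.load("/tmp/w1.npz");c=dict(R=f["R"],t=f["t"],intrinsics=f["K"]);d=f["d"];p=f["p"]
C=cloud("wrist",d,c)
print(C[236:300:4,120:190:6,2])
m=(C[...,2]>.2)&(d>0.02); print(m.sum(),np.percentile(C[m][:,2],[0,1,5,20,50]))
print(w2px("wrist",[.5698,.0011,.2279],c)*1.5625)
h=np.radians(31.9);uy=np.array([np.cos(h),np.sin(h),0]);ux=np.array([-np.sin(h),np.cos(h),0])
for s in(-1,1):
  for z in (.228,.241,.25): print(s,z,w2px("wrist",np.array([.5698,.0011,z])+uy*s*.0425+ux*.011,c)*1.5625)
cv2.imwrite("pics/w1c.png",cv2.resize(p[220:384,60:480,::-1],(798,312)))
E
```

```text
[[ 0.004  0.002  0.003  0.005  0.002  0.01   0.009  0.006  0.003 -0.001 -0.002 -0.001]
 [ 0.004  0.004  0.003  0.002  0.004  0.002  0.003  0.395  0.27   0.009  0.004 -0.001]
 [ 0.002  0.003  0.004  0.002  0.002  0.003  0.273  0.273  0.271  0.002  0.011  0.01 ]
 [ 0.004  0.002  0.003  0.003  0.003  0.002  0.277  0.278  0.272  0.003  0.003  0.001]
 [ 0.003  0.003  0.003  0.003  0.274  0.279  0.279  0.28   0.273  0.003  0.002  0.002]
 [ 0.003  0.004  0.002  0.276  0.276  0.284  0.284  0.281  0.274  0.265  0.003  0.003]
 [ 0.002  0.004  0.003  0.28   0.287  0.287  0.286  0.281  0.273  0.266  0.005  0.004]
 [ 0.003  0.004  0.285  0.282  0.289  0.289  0.288  0.281  0.275  0.266  0.002  0.004]
 [ 0.002  0.004  0.286  0.292  0.292  0.292  0.288  0.282  0.275  0.267  0.002  0.002]
 [ 0.002  0.29   0.289  0.294  0.295  0.296  0.29   0.282  0.276  0.267  0.004  0.003]
 [ 0.003  0.291  0.298  0.298  0.298  0.296  0.291  0.285  0.277  0.268  0.003  0.004]
 [ 0.294  0.295  0.301  0.3    0.3    0.295  0.29   0.284  0.278  0.004  0.003  0.002]
 [ 0.296  0.302  0.302  0.302  0.301  0.296  0.291  0.284  0.278  0.003  0.004  0.002]
 [ 0.306  0.306  0.302  0.302  0.302  0.297  0.291  0.285  0.278  0.003  0.003  0.003]
 [ 0.308  0.309  0.308  0.303  0.302  0.298  0.292  0.286  0.279  0.002  0.004  0.003]
 [ 0.31   0.312  0.31   0.304  0.303  0.298  0.293  0.287  0.003  0.004  0.002  0.003]]
38491 [0.265 0.272 0.284 0.315 0.327]
[407.713 345.908]
-1 0.228 [297.151 320.655]
-1 0.241 [289.41  333.919]
-1 0.25 [283.336 344.325]
1 0.228 [517.604 319.091]
1 0.241 [526.277 332.168]
1 0.25 [533.077 342.42 ]
```

View pics/w1c.png

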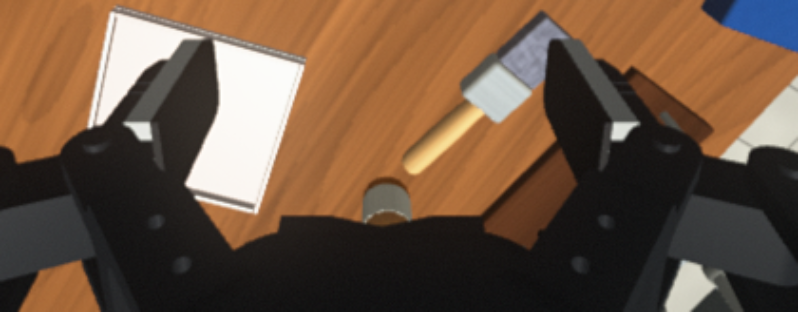

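Request:
step_arm(
  deltas=[
    [[0.3, 0.1, 2.0], -0.02, 8.54],
    [[0.3, 0.1, 2.0], -0.02, 8.54],
    [[0.3, 0.1, 2.0], -0.02, 8.54],
    [[0.1, 0, 2.0], -0.02, 8.54],
    [[0, 0, 2.0], 0, 8.54],
    [[0, 0, 0.8], 0, 8.54],
    [[0, 0, 0], 0, 8.54],
    [[0, 0, 0], 0, 8.54],
  ],
)

```text
time: 3.8
eef_pos: [0.5648, 0.0173, 0.1211]
tool_rot: [0.008, 0.445, 0.896, 0.006]
force: [-0.4, -0.2, 0.3]
gripper_width: 0.0854
```

```bash
cat > look.py <<'E'
from h import *
import sys
np.set_printoptions(precision=3,suppress=True,linewidth=200)
n=sys.argv[1]
c=optics.calibration("wrist");p,d=optics.camera("wrist");np.savez(f"/tmp/{n}.npz",p=p,d=d,R=c["R"],t=c["t"],K=c["intrinsics"])
cv2.imwrite(f"pics/{n}.png",cv2.resize(p[:,:,::-1],(800,600)))
C=cloud("wrist",d,c);o=readout.get_obs();z=o["eef_pos"][2]
print("tip heights over TCP"); print(C[220:280:6,120:190:6,2]-z)
E
python3 look.py w2; python3 -c "
from h import *
plan(.567,.0102,.105,37)"
```

```text
tip heights over TCP
[[-0.121 -0.122 -0.124 -0.122 -0.122 -0.123 -0.122 -0.123 -0.123 -0.122 -0.122 -0.124]
 [-0.122 -0.123 -0.123 -0.121 -0.122 -0.123 -0.122 -0.122 -0.123 -0.123 -0.122 -0.121]
 [-0.122 -0.123 -0.122 -0.122 -0.122 -0.123 -0.122 -0.122 -0.123 -0.121 -0.122 -0.123]
 [-0.123 -0.123 -0.121 -0.123 -0.122 -0.123 -0.123 -0.122 -0.123 -0.122 -0.122 -0.123]
 [-0.122 -0.122 -0.122 -0.123 -0.122 -0.122  0.045  0.045  0.044 -0.122 -0.123 -0.122]
 [-0.121 -0.122 -0.124 -0.122 -0.123  0.05   0.05   0.049  0.046 -0.122 -0.123 -0.123]
 [-0.123 -0.123 -0.122  0.048  0.048  0.055  0.055  0.053  0.046  0.037 -0.123 -0.122]
 [-0.122  0.166  0.053  0.054  0.061  0.06   0.059  0.053  0.046  0.038 -0.123 -0.123]
 [-0.123 -0.123  0.057  0.064  0.065  0.065  0.061  0.055  0.049  0.039 -0.122 -0.122]
 [-0.122  0.063  0.068  0.069  0.069  0.067  0.061  0.055  0.048  0.041 -0.122 -0.122]]
t 3.85 pos [0.5651 0.0173 0.1214] yaw 37.2 tilt [-0.009  0.018 -1.   ] w 0.0848 F [-0.7  0.1  0.1]
rows [[[-0.68, -0.27, 1.64], 0.003, 8.54]]
```

View pics/w2.png

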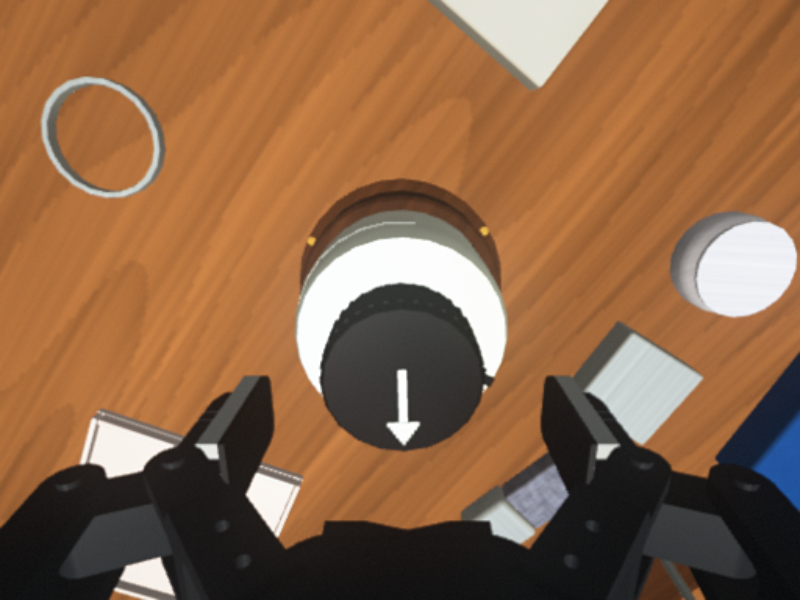

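Request:
step_arm(
  deltas=[
    [[-0.3, -0.1, 0.5], 0, 8.54],
    [[-0.3, -0.1, 0.5], 0, 8.54],
    [[0, 0, 0.5], 0, 8.54],
    [[0, 0, 0.5], 0, 8.54],
    [[0, 0, 0], 0, 8.54],
    [[0, 0, 0], 0, 8.54],
  ],
)

```text
time: 4.45
eef_pos: [0.5703, 0.0103, 0.1029]
tool_rot: [0.011, 0.445, 0.895, 0.007]
force: [-0.1, -0.2, -0.2]
gripper_width: 0.0857
```

```bash
python3 -c "
from h import *
plan(.567,.0102,.1,37)
for n in('scene',):
  p,d=optics.camera(n);C=cloud(n,d);np.savez('/tmp/s2.npz',p=p,d=d)
  u,v=w2px(n,[.567,.0102,.13]);u,v=int(u),int(v);print(u,v)
  a=p[v-60:v+50,u-70:u+70,::-1];cv2.imwrite('pics/s2.png',cv2.resize(a,None,fx=5,fy=5,interpolation=cv2.INTER_CUBIC))
"
```

```text
t 4.45 pos [0.5703 0.0103 0.1029] yaw 37.1 tilt [-0.013  0.022 -1.   ] w 0.0857 F [-0.1 -0.2 -0.2]
rows [[[0.19, -0.27, 0.29], 0.002, 8.54]]
249 205
```

View pics/s2.png

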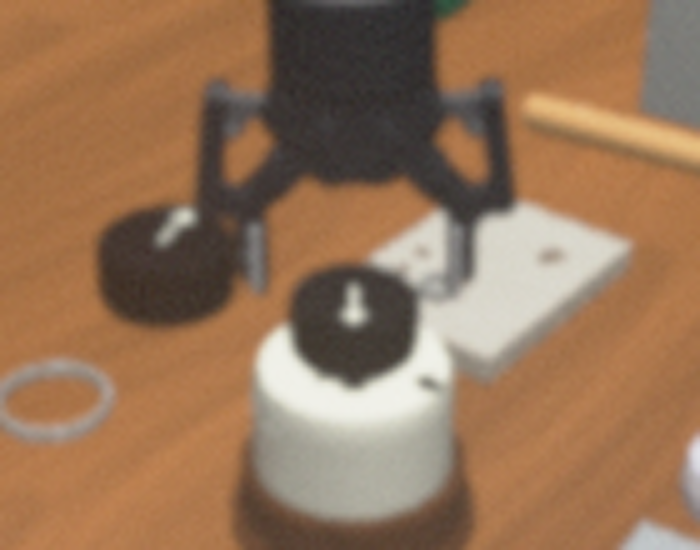

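Request:
step_arm(
  deltas=[
    [[0.2, -0.3, 1.0], 0, 8.54],
    [[0, 0, 0.9], 0, 8.54],
    [[0, 0, 0], 0, 8.54],
  ],
)

```text
time: 4.8
eef_pos: [0.5668, 0.0103, 0.0824]
tool_rot: [0.011, 0.445, 0.895, 0.007]
force: [0.0, -0.2, 0.2]
gripper_width: 0.0853
```

```bash
cat >> h.py <<'E'
def axis():
    o=readout.get_obs();w,a,b,c=o["tool_rot"]
    from scipy.spatial.transform import Rotation as R
    z=R.from_quat([a,b,c,w]).as_matrix()[:,2];print("toolz",np.round(z,4),"j",np.round(o["joint_positions"],3),"Fz",np.round(o["force"],1),"T",np.round(o["wrist_torque"],2))
E
python3 -c "
from h import *
plan(.567,.0102,.084,37);axis()"
```

```text
t 4.8 pos [0.5668 0.0103 0.0824] yaw 37.1 tilt [-0.013  0.023 -1.   ] w 0.0853 F [ 0.  -0.2  0.2]
rows [[[-0.02, 0.01, -0.16], 0.002, 8.54]]
toolz [ 0.0258  0.0034 -0.9997] j [-0.028  0.153  1.979  0.005  0.985 -0.679] Fz [ 0.  -0.2  0.2] T [-0.03  0.01 -0.02]
```

Request:
step_arm(
  deltas=[
    [[0, 0, 0], 0, 5.5],
    [[0, 0, 0], 0, 5.5],
    [[0, 0, 0], 0, 5.5],
    [[0, 0, 0], 0, 5.5],
    [[0, 0, 0], 0, 5.5],
  ],
  force=70,
)

```text
time: 5.3
eef_pos: [0.5671, 0.0106, 0.0826]
tool_rot: [0.011, 0.445, 0.895, 0.008]
force: [0.0, 0.2, -1.0]
gripper_width: 0.0603
```

```bash
python3 look.py w3; python3 -c "
from h import *
plan(.567,.0102,.077,37);axis()"
```

```text
tip heights over TCP
[[-0.084 -0.084 -0.083 -0.084 -0.084 -0.084 -0.083 -0.083 -0.084 -0.084  0.013  0.012]
 [-0.083 -0.083 -0.082 -0.085 -0.084 -0.083 -0.084 -0.084 -0.084 -0.084  0.012  0.013]
 [-0.083 -0.084 -0.083 -0.083 -0.085 -0.084 -0.082 -0.084 -0.084 -0.082  0.012  0.012]
 [-0.084 -0.083 -0.084 -0.084 -0.083 -0.084 -0.083 -0.083 -0.084 -0.083  0.01   0.039]
 [-0.083 -0.084 -0.084 -0.083 -0.083 -0.085 -0.085 -0.084 -0.083  0.038  0.037  0.046]
 [-0.084 -0.084 -0.084 -0.083 -0.083 -0.084 -0.083 -0.083  0.043  0.043  0.051  0.051]
 [-0.083 -0.083 -0.083 -0.084 -0.083 -0.084 -0.084 -0.083  0.048  0.166  0.055  0.055]
 [-0.083 -0.083 -0.083 -0.083 -0.083 -0.084 -0.083  0.166  0.054  0.06   0.06   0.06 ]
 [-0.084 -0.083 -0.083 -0.083 -0.083 -0.083  0.059  0.058  0.064  0.064  0.065  0.063]
 [-0.083 -0.083 -0.084 -0.084 -0.084  0.07   0.072  0.07   0.071  0.066  0.067  0.063]]
t 5.35 pos [0.5671 0.0106 0.0825] yaw 37.1 tilt [-0.013  0.023 -1.   ] w 0.0604 F [ 0.1 -0.5 -0.2]
rows [[[-0.03, -0.03, 0.55], 0.003, 8.54]]
toolz [ 0.0263  0.0037 -0.9996] j [-0.028  0.153  1.978  0.005  0.985 -0.679] Fz [ 0.1 -0.5 -0.2] T [0.01 0.07 0.03]
```

View pics/w3.png

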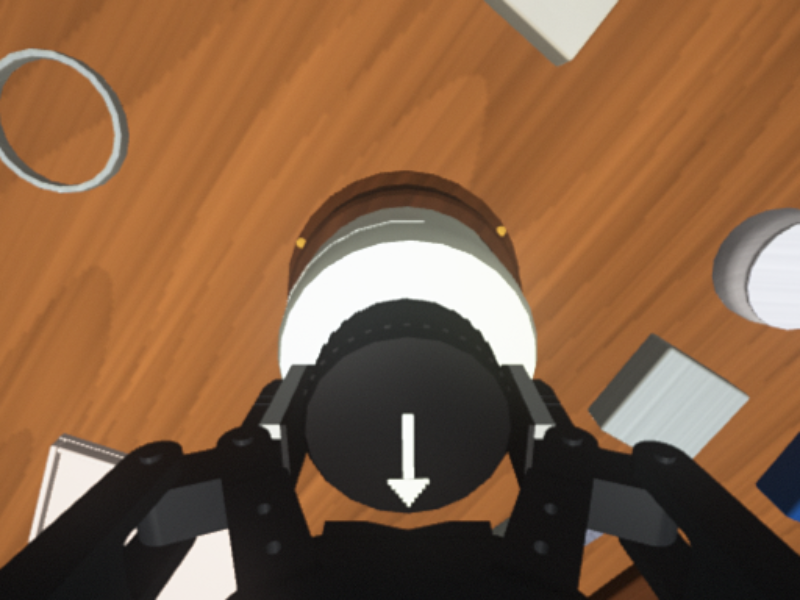

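Request:
step_arm(
  deltas=[
    [[0, 0, 0.3], 0, 5.5],
    [[0, 0, 0.3], 0, 5.5],
    [[0, 0, 0], 0, 5.5],
  ],
  force=90,
)

```text
time: 5.65
eef_pos: [0.5673, 0.0106, 0.079]
tool_rot: [0.011, 0.445, 0.895, 0.007]
force: [-2.8, 0.9, 6.8]
gripper_width: 0.0603
```

Request:
step_arm(
  deltas=[
    [[0, 0, 0.3], 0, 5.5],
    [[0, 0, 0.15], 0, 5.5],
  ],
)

```text
time: 5.85
eef_pos: [0.5676, 0.0105, 0.0773]
tool_rot: [0.011, 0.445, 0.895, 0.007]
force: [-4.1, 0.6, 9.3]
gripper_width: 0.0597
```

Request:
step_arm(
  deltas=[
    [[0, 0, 0.12], -0.12, 5.5],
    [[0, 0, 0.12], -0.12, 5.5],
    [[0, 0, 0.12], -0.12, 5.5],
  ],
)

```text
time: 6.15
eef_pos: [0.5693, 0.0116, 0.0784]
tool_rot: [0.013, 0.272, 0.962, 0.007]
force: [-5.8, 1.9, 8.9]
gripper_width: 0.0602
```

```bash
python3 -c "
from h import *
plan(.567,.0102,.077,100);axis()"
```

```text
t 6.15 pos [0.5693 0.0116 0.0784] yaw 58.4 tilt [-0.022  0.02  -1.   ] w 0.0602 F [-5.8  1.9  8.9]
rows [[[0.02, -0.04, 0.02], -0.121, 8.54], [[0.03, -0.04, 0.02], -0.121, 8.54], [[0.03, -0.03, 0.02], -0.121, 8.54], [[0.03, -0.03, 0.02], -0.121, 8.54], [[0.04, -0.03, 0.02], -0.121, 8.54], [[0.04, -0.02, 0.02], -0.121, 8.54]]
toolz [ 0.0294  0.0055 -0.9996] j [-0.028  0.159  1.979  0.008  0.974 -1.051] Fz [-5.8  1.9  8.9] T [ 0.48  0.99 -0.09]
```

Request:
step_arm(
  deltas=[
    [[0.1, -0.15, 0.3], 0, 5.5],
    [[0.05, -0.05, 0.2], 0, 5.5],
    [[0, 0, 0.2], -0.04, 5.5],
  ],
  force=100,
)

```text
time: 6.45
eef_pos: [0.5695, 0.0119, 0.0771]
tool_rot: [0.015, 0.251, 0.968, 0.008]
force: [-6.3, 2.2, 11.0]
gripper_width: 0.0599
```

Request:
step_arm(
  deltas=[
    [[0.2, -0.1, 0.2], -0.1, 5.5],
    [[0.15, -0.1, 0.2], -0.12, 5.5],
    [[0.1, -0.1, 0.2], -0.12, 5.5],
  ],
)

```text
time: 6.75
eef_pos: [0.5692, 0.0122, 0.0775]
tool_rot: [0.021, 0.078, 0.997, 0.007]
force: [-4.1, 1.4, 9.6]
gripper_width: 0.06
```

```bash
python3 -c "
from h import *
plan(.567,.0102,.077,100);axis()"
```

```text
t 6.75 pos [0.5692 0.0122 0.0775] yaw 81.0 tilt [-0.042  0.016 -0.999] w 0.06 F [-4.1  1.4  9.6]
rows [[[0.06, -0.08, 0.02], -0.11, 8.54], [[0.07, -0.07, 0.02], -0.11, 8.54], [[0.08, -0.06, 0.02], -0.11, 8.54]]
toolz [ 0.0437  0.0097 -0.999 ] j [-0.029  0.151  1.991  0.013  0.956 -1.451] Fz [-4.1  1.4  9.6] T [ 0.35  0.67 -0.03]
```

Request:
step_arm(
  deltas=[
    [[0.1, -0.1, 0.2], -0.12, 5.5],
    [[0.1, -0.1, 0.2], -0.12, 5.5],
    [[0.1, 0, 0.1], -0.1, 5.5],
  ],
)

```text
time: 7.05
eef_pos: [0.5696, 0.0117, 0.0782]
tool_rot: [0.026, -0.098, 0.995, 0.004]
force: [-2.4, 1.0, 8.7]
gripper_width: 0.0595
```

```bash
python3 look.py w4 >/dev/null; python3 -c "
from h import *
plan(.567,.0102,.077,100);axis()"
```

```text
t 7.1 pos [0.5696 0.0116 0.0784] yaw 101.5 tilt [-0.052  0.002 -0.999] w 0.06 F [-3.1 -0.6  9. ]
rows [[[0.28, -0.09, 0.14], 0.026, 8.54]]
toolz [ 0.0507  0.0119 -0.9986] j [-0.032  0.146  1.995  0.017  0.95  -1.813] Fz [-3.1 -0.6  9. ] T [ 0.02  0.61 -0.02]
```

View pics/w4.png

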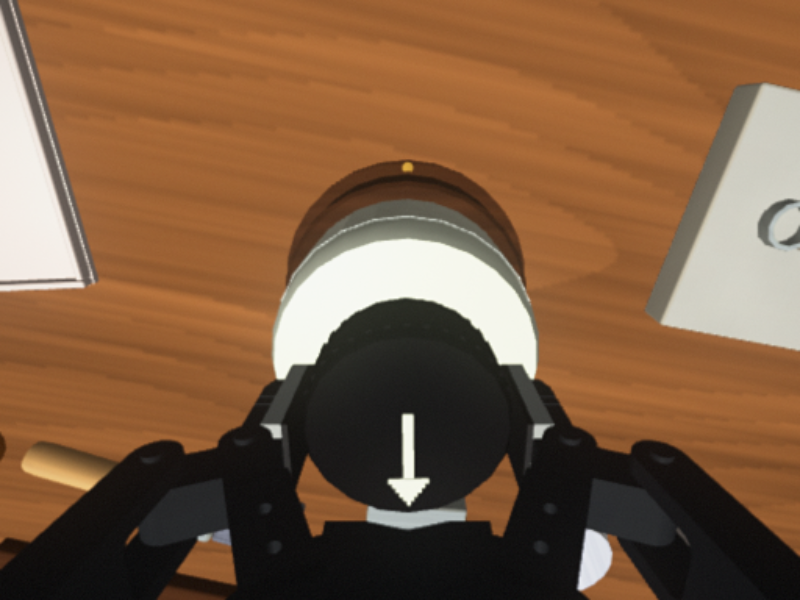

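Request:
step_arm(
  deltas=[
    [[0.05, 0, -0.5], 0, 5.5],
    [[0.05, 0, -0.5], 0, 5.5],
    [[0, 0, -0.6], 0, 5.5],
    [[0, 0, -0.8], 0, 5.5],
  ],
)

```text
time: 7.5
eef_pos: [0.5672, 0.0112, 0.1032]
tool_rot: [0.026, -0.1, 0.995, 0.003]
force: [-0.2, -0.5, -0.9]
gripper_width: 0.0597
```

Request:
step_arm(
  deltas=[
    [[0, 0, -3], 0, 5.5],
    [[0.5, -1.5, -3], 0, 5.5],
    [[1.0, -3.5, -1], 0, 5.5],
    [[1.0, -3.5, 0], 0, 5.5],
    [[1.0, -3.5, 0], 0, 5.5],
    [[1.0, -3.5, 0], 0, 5.5],
    [[1.0, -3.5, 0], 0, 5.5],
    [[0.9, -3.3, 0], 0, 5.5],
    [[0.5, -1.8, 0], 0, 5.5],
    [[0, 0, 0], 0, 5.5],
  ],
)

```text
time: 8.5
eef_pos: [0.5438, -0.2488, 0.1755]
tool_rot: [0.027, -0.101, 0.994, 0.002]
force: [-0.2, 0.0, -0.4]
gripper_width: 0.0599
```

```bash
python3 -c "
from h import *
plan(.5475,-.2485,.08,101,jaw=5.5);axis()
p,d=optics.camera('top');C=cloud('top',d);print(p.shape)
c=w2px('top',[.547,-.249,.1]);j=w2px('top',[.567,.0105,.1])
cr=lambda q:p[int(q[1])-50:int(q[1])+50,int(q[0])-60:int(q[0])+60,::-1]
cv2.imwrite('pics/t3.png',cv2.resize(np.hstack([cr(j),cr(c)]),(798,333),interpolation=cv2.INTER_CUBIC))
m=(abs(C[...,0]-.547)<.09)&(abs(C[...,1]+.249)<.09)&(C[...,2]>.009)&(C[...,2]<.018);print('tray rim',C[m].min(0),C[m].max(0))
"
```

```text
t 8.5 pos [ 0.5438 -0.2488  0.1755] yaw 101.7 tilt [-0.054 -0.001 -0.999] w 0.0599 F [-0.2  0.  -0.4]
rows [[[-0.12, -0.02, 3.18], 0.004, 5.5], [[-0.12, -0.02, 3.18], 0.004, 5.5], [[-0.12, -0.02, 3.18], 0.004, 5.5]]
toolz [ 0.0534  0.0098 -0.9985] j [-0.492  0.11   1.843  0.037  1.147 -2.281] Fz [-0.2  0.  -0.4] T [0.05 0.05 0.02]
(384, 512, 3)
tray rim [ 0.45769182 -0.33594361  0.0090001 ] [ 0.63504033 -0.15956399  0.01762214]
```

View pics/t3.png

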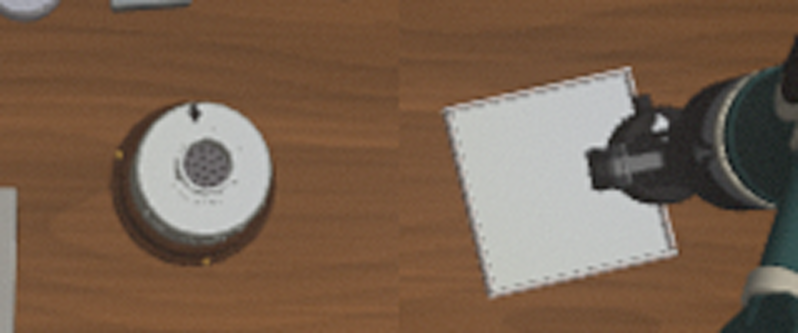

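Request:
step_arm(
  deltas=[
    [[0.1, 0, 4], 0, 5.5],
    [[0.1, 0, 4], 0, 5.5],
    [[0.1, 0, 4], 0, 5.5],
    [[0.1, 0, 3.5], 0, 5.5],
    [[0.1, 0, 2], 0, 5.5],
    [[0, 0, 0.8], 0, 5.5],
    [[0, 0, 0], 0, 5.5],
  ],
)

```text
time: 9.25
eef_pos: [0.5529, -0.2398, -0.0094]
tool_rot: [0.03, -0.104, 0.994, 0.003]
force: [-0.1, -0.2, 0.3]
gripper_width: 0.0596
```

Request:
step_arm(
  deltas=[
    [[0.3, -0.9, 0.4], 0, 5.5],
    [[0, 0, 0.4], 0, 5.5],
    [[0, 0, 0.2], 0, 5.5],
  ],
)

```text
time: 9.55
eef_pos: [0.5556, -0.2504, -0.0162]
tool_rot: [0.032, -0.105, 0.994, 0.001]
force: [-0.6, -0.4, -0.9]
gripper_width: 0.0601
```

Request:
step_arm(
  deltas=[
    [[0.2, 0, 0.25], 0, 5.5],
    [[0.2, 0, 0.25], 0, 5.5],
  ],
)

```text
time: 9.75
eef_pos: [0.5545, -0.2521, -0.0189]
tool_rot: [0.035, -0.104, 0.994, 0.0]
force: [0.4, 6.6, 12.4]
gripper_width: 0.06
```

```bash
python3 -c "
from h import *
plan(.5495,-.2485,-.021,101,jaw=5.5);axis()"
```

```text
t 9.75 pos [ 0.5545 -0.2521 -0.0189] yaw 101.9 tilt [-0.069 -0.007 -0.998] w 0.06 F [ 0.4  6.6 12.4]
rows [[[0.42, 0.46, 0.21], 0.016, 5.5]]
toolz [ 0.0693  0.0077 -0.9976] j [-0.492  0.335  1.973  0.056  0.777 -2.31 ] Fz [ 0.4  6.6 12.4] T [ 1.23  0.15 -0.09]
```

Request:
step_arm(
  deltas=[
    [[0, 0, -0.1], 0, 6.0],
    [[0, 0, 0], 0, 6.3],
    [[0, 0, 0], 0, 6.6],
    [[0, 0, 0], 0, 7.0],
    [[0, 0, 0], 0, 7.4],
    [[0, 0, 0], 0, 7.8],
    [[0, 0, 0], 0, 7.8],
  ],
  force=40,
)

```text
time: 10.45
eef_pos: [0.5549, -0.253, -0.0166]
tool_rot: [0.036, -0.104, 0.994, -0.001]
force: [0.3, 0.8, 0.1]
gripper_width: 0.0779
```

```bash
python3 look.py w5 >/dev/null; python3 -c "
from h import *
plan(.5495,-.2485,.1,101,jaw=7.8);axis()"
```

```text
t 10.5 pos [ 0.5549 -0.253  -0.0167] yaw 101.9 tilt [-0.071 -0.008 -0.997] w 0.078 F [ 0.4 -0.  -0.3]
rows [[[0.14, 0.18, -3.89], 0.005, 7.8], [[0.14, 0.18, -3.89], 0.005, 7.8], [[0.15, 0.18, -3.89], 0.005, 7.8]]
toolz [ 0.0712  0.0064 -0.9974] j [-0.493  0.331  1.973  0.056  0.778 -2.31 ] Fz [ 0.4 -0.  -0.3] T [-0.02 -0.02 -0.01]
```

View pics/w5.png

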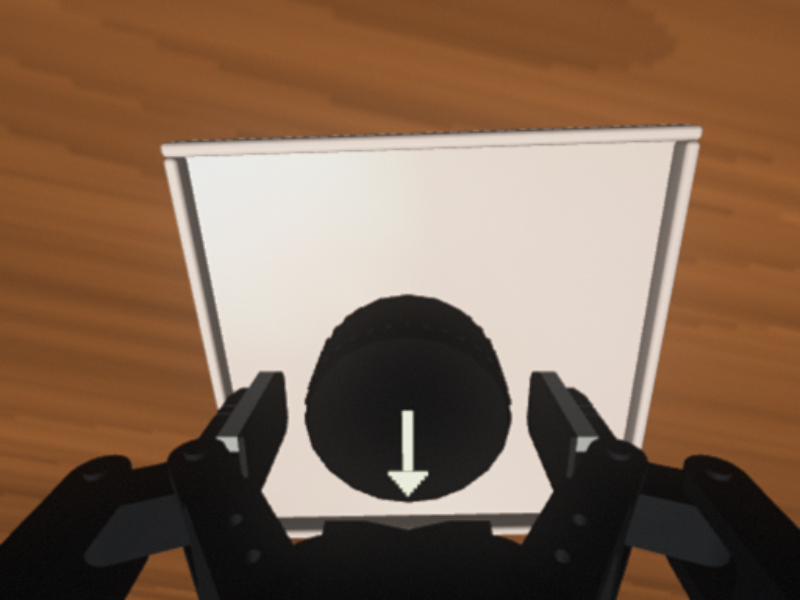

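Request:
step_arm(
  deltas=[
    [[0, 0, -1.5], 0, 7.8],
    [[0, 0, -3.5], 0, 7.8],
    [[0, 0, -4], 0, 7.8],
    [[0, 0, -4], 0, 7.8],
    [[0, 0, -4], 0, 7.8],
    [[-0.2, 1.5, -2.5], 0, 7.8],
    [[-0.4, 4, 0], 0.02, 7.8],
    [[-0.4, 4, 0], 0.02, 7.8],
    [[-0.4, 4, 0], 0.02, 7.8],
    [[-0.4, 4, 0], 0.02, 7.8],
    [[-0.4, 4, 0], 0.02, 7.8],
    [[-0.4, 4, 0], 0.02, 7.8],
  ],
)

```text
time: 11.7
eef_pos: [0.5274, 0.0039, 0.2016]
tool_rot: [0.043, -0.036, 0.998, -0.001]
force: [0.2, 0.3, -0.0]
gripper_width: 0.0782
```

```bash
python3 -c "
from h import *
plan(.5,.183,.16,92,jaw=5);axis()"
```

```text
t 11.7 pos [0.5274 0.0039 0.2016] yaw 94.2 tilt [-0.086 -0.005 -0.996] w 0.0782 F [ 0.2  0.3 -0. ]
rows [[[0.29, 3.61, 0.83], 0.008, 5], [[0.31, 3.61, 0.83], 0.008, 5], [[0.34, 3.61, 0.83], 0.008, 5], [[0.37, 3.61, 0.83], 0.008, 5], [[0.4, 3.6, 0.83], 0.008, 5]]
toolz [ 8.640e-02  9.000e-04 -9.963e-01] j [-0.043 -0.077  1.985  0.005  1.147 -1.689] Fz [ 0.2  0.3 -0. ] T [-0.04  0.02  0.04]
```

Request:
step_arm(
  deltas=[
    [[0.4, 4.5, 0.8], 0, 6],
    [[0.4, 4.5, 0.8], 0, 6],
    [[0.4, 4.5, 0.8], 0, 5],
    [[0.4, 4.4, 0.8], 0, 5],
    [[0, 0, 0], 0, 5],
  ],
)

```text
time: 12.2
eef_pos: [0.5007, 0.1924, 0.1747]
tool_rot: [0.049, -0.038, 0.998, 0.0]
force: [0.1, 0.2, -0.3]
gripper_width: 0.0496
```

```bash
python3 look.py w6 >/dev/null; python3 -c "
from h import *
f=np.load('/tmp/w6.npz');c=dict(R=f['R'],t=f['t'],intrinsics=f['K'])
for r in finder.find_in('wrist','ring')[:3]: print(np.round(r['location'],4),round(r['confidence'],2),w2px('wrist',r['location'],c)*1.5625)
plan(.495,.183,.16,92,jaw=5);axis()
C=cloud('wrist',f['d'],c);m=(np.hypot(C[...,0]-.493,C[...,1]-.184)<.025)&(C[...,2]>.0245)&(C[...,2]<.035)
print(m.sum(),np.median(C[m],0) if m.any() else 0, cv2.minEnclosingCircle(C[m][:,:2].astype(np.float32)) if m.any() else 0)
"
```

```text
[0.4951 0.1831 0.0302] 0.48 [395.61356632 233.7798014 ]
t 12.3 pos [0.5023 0.189  0.1756] yaw 94.2 tilt [-0.1   -0.005 -0.995] w 0.0499 F [-0.4 -1.  -0.2]
rows [[[0.77, -0.55, 1.56], 0.039, 5]]
toolz [ 0.1     0.0026 -0.995 ] j [ 0.335 -0.044  2.004 -0.034  1.086 -1.295] Fz [-0.4 -1.  -0.2] T [-0.04  0.03 -0.01]
166 [0.49483534 0.18214799 0.02675629] ((0.4959529638290405, 0.1821107119321823), 0.012133898213505745)
```

View pics/w6.png

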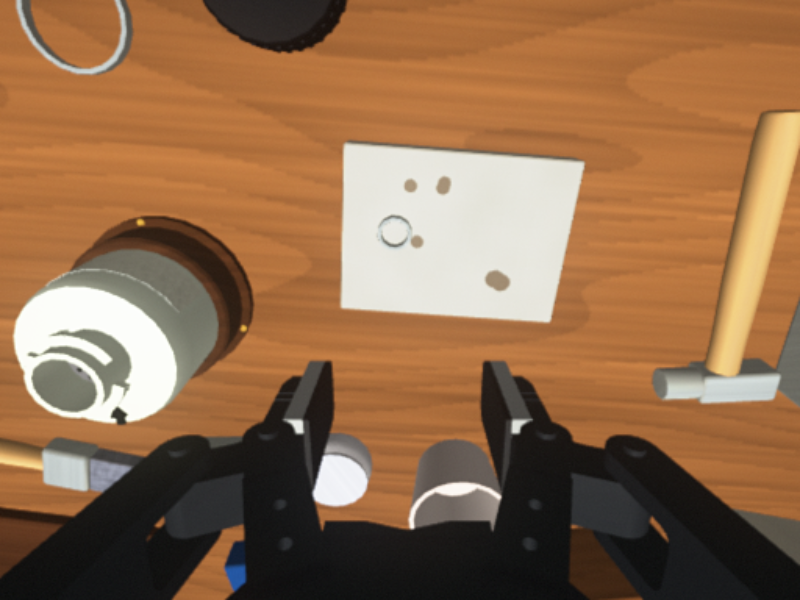

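Request:
step_arm(
  deltas=[
    [[0.5, -0.15, 3.6], 0.02, 4],
    [[0.5, -0.15, 3.6], 0.02, 4],
    [[0.5, -0.15, 3.6], 0, 4],
    [[0.4, -0.15, 3.4], 0, 4],
    [[0, 0, 0], 0, 4],
  ],
)

```text
time: 12.8
eef_pos: [0.5055, 0.1771, 0.0368]
tool_rot: [0.057, -0.013, 0.998, 0.001]
force: [-0.9, -0.8, 0.2]
gripper_width: 0.0399
```

```bash
python3 look.py w7 >/dev/null; python3 -c "
from h import *
f=np.load('/tmp/w7.npz');c=dict(R=f['R'],t=f['t'],intrinsics=f['K'])
plan(.498,.182,0,92,n=1,jaw=4);axis()
C=cloud('wrist',f['d'],c);m=(np.hypot(C[...,0]-.4955,C[...,1]-.182)<.02)&(C[...,2]>.0245)&(C[...,2]<.035)
print(m.sum(),np.median(C[m],0) if m.any() else 0, cv2.minEnclosingCircle(C[m][:,:2].astype(np.float32)) if m.any() else 0)
"
```

```text
t 12.85 pos [0.5077 0.1778 0.0394] yaw 91.5 tilt [-0.118  0.002 -0.993] w 0.0399 F [ 0.3 -0.3  0.3]
rows [[[0.96, 0.44, 3.94], -0.01, 4]]
toolz [ 0.1178  0.0048 -0.993 ] j [ 0.313  0.1    2.137 -0.045  0.791 -1.254] Fz [ 0.3 -0.3  0.3] T [-0.05  0.03 -0.  ]
469 [0.49528448 0.18188592 0.02657006] ((0.4955662190914154, 0.1819048821926117), 0.012221806682646275)
```

```bash
cat > tip.py <<'E'
from h import *
import sys
from scipy.spatial.transform import Rotation as R
def tip(n):
    f=np.load(f'/tmp/{n}.npz');c=dict(R=f['R'],t=f['t'],intrinsics=f['K'])
    o=readout.get_obs();w,a,b,cc=o["tool_rot"];M=R.from_quat([a,b,cc,w]).as_matrix()
    C=cloud('wrist',f['d'],c);L=(C-o["eef_pos"])@M
    for s in(-1,1):
        m=(f['d']>.03)&(L[...,2]<0)&(L[...,2]>-.06)&(L[...,1]*s>0)&(abs(L[...,1])<.06)&(abs(L[...,0])<.03)
        m=cv2.erode(m.astype(np.uint8),np.ones((3,3)))>0
        q=L[m]; print(s,m.sum(),np.round([np.percentile(q[:,2],k) for k in(50,90,95,99)],4),"inner y",np.round(np.percentile(abs(q[:,1]),2),4),"x range",np.round(np.percentile(q[:,0],[2,98]),4))
if __name__=="__main__": tip(sys.argv[1])
E
python3 tip.py w7
```

```text
-1 1072 [-0.0455 -0.0334 -0.0312 -0.0293] inner y 0.0212 x range [-0.004   0.0143]
1 1044 [-0.0457 -0.0335 -0.0313 -0.029 ] inner y 0.0185 x range [-0.0043  0.0143]
```

Request:
step_arm(
  deltas=[
    [[0.7, 0.2, 1.6], 0, 4],
    [[0.6, 0.2, 1.5], 0, 4],
    [[0, 0, 0.2], 0, 4],
    [[0, 0, 0], 0, 4],
  ],
)

```text
time: 13.25
eef_pos: [0.5084, 0.1809, 0.0153]
tool_rot: [0.067, -0.01, 0.998, 0.004]
force: [0.4, 0.6, -0.4]
gripper_width: 0.0401
```

```bash
python3 -c "
from h import *
plan(.4988,.182,-.002,92,n=1,jaw=4);axis()"; python3 look.py w8 >/dev/null; python3 tip.py w8
```

```text
t 13.25 pos [0.5084 0.1809 0.0153] yaw 91.2 tilt [-0.133  0.006 -0.991] w 0.0401 F [ 0.4  0.6 -0.4]
rows [[[0.96, 0.13, 1.73], -0.015, 4]]
toolz [ 0.1333  0.0083 -0.991 ] j [ 0.319  0.13   2.16  -0.051  0.723 -1.235] Fz [ 0.4  0.6 -0.4] T [-0.01  0.08 -0.02]
-1 4463 [-0.0059 -0.002  -0.0013 -0.0005] inner y 0.0017 x range [-0.0169  0.0283]
1 6781 [-0.0051 -0.0019 -0.0013 -0.0006] inner y 0.0017 x range [-0.0151  0.0284]
```

Request:
step_arm(
  deltas=[
    [[0.9, 0.1, 0.7], 0, 4],
    [[0.7, 0, 0.6], 0, 4],
    [[0, 0, 0], 0, 4],
  ],
)

```text
time: 13.6
eef_pos: [0.4969, 0.1824, 0.0035]
tool_rot: [0.07, -0.009, 0.997, 0.005]
force: [-0.5, -0.0, -0.2]
gripper_width: 0.0397
```

```bash
python3 -c "
from h import *
plan(.4993,.182,-.002,92,n=1,jaw=4);axis()"
```

```text
t 13.6 pos [0.4969 0.1824 0.0035] yaw 91.1 tilt [-0.14   0.008 -0.99 ] w 0.0397 F [-0.5 -0.  -0.2]
rows [[[-0.24, -0.05, 0.55], -0.016, 4]]
toolz [ 0.1399  0.0103 -0.9901] j [ 0.33   0.127  2.193 -0.056  0.687 -1.219] Fz [-0.5 -0.  -0.2] T [ 0.04  0.07 -0.  ]
```

Request:
step_arm(
  deltas=[
    [[-0.1, 0, 0.4], 0, 4],
    [[0, 0, 0], 0, 4],
  ],
)

```text
time: 13.8
eef_pos: [0.4981, 0.1826, -0.0007]
tool_rot: [0.07, -0.01, 0.997, 0.005]
force: [-0.0, -0.3, 0.2]
gripper_width: 0.04
```

Request:
step_arm(
  deltas=[
    [[0, 0, 0.1], 0, 1.8],
    [[0, 0, 0], 0, 1.8],
    [[0, 0, 0], 0, 1.8],
    [[0, 0, 0], 0, 1.8],
    [[0, 0, 0], 0, 1.8],
  ],
  force=30,
)

```text
time: 14.3
eef_pos: [0.4988, 0.1828, -0.0016]
tool_rot: [0.07, -0.01, 0.997, 0.005]
force: [0.0, 0.8, 0.1]
gripper_width: 0.0209
```

Request:
step_arm(
  deltas=[
    [[0, 0, -1.5], 0, 1.8],
    [[0, 0, -1.5], 0, 1.8],
    [[0, 0, 0], 0, 1.8],
  ],
)

```text
time: 14.6
eef_pos: [0.4938, 0.1822, 0.0279]
tool_rot: [0.069, -0.01, 0.998, 0.004]
force: [-0.0, 0.2, -1.0]
gripper_width: 0.0206
```

```bash
python3 look.py w9 >/dev/null; python3 -c "
from h import *
from scipy.spatial.transform import Rotation as R
np.set_printoptions(precision=4,suppress=True)
plan(.5,.182,.1,92,jaw=1.8);axis()
f=np.load('/tmp/w9.npz');c=dict(R=f['R'],t=f['t'],intrinsics=f['K'])
o=readout.get_obs();w,a,b,cc=o['tool_rot'];M=R.from_quat([a,b,cc,w]).as_matrix()
C=cloud('wrist',f['d'],c);L=(C-o['eef_pos'])@M
m=(np.hypot(C[...,0]-.4955,C[...,1]-.182)<.02)&(C[...,2]>.0245)&(C[...,2]<.033);print('left on board',m.sum())
m=(f['d']>.03)&(C[...,2]>.038)&(abs(L[...,1])<.0135)&(abs(L[...,0])<.03)&(L[...,2]>-.045)
print('held',m.sum()); q=L[m]; print(np.percentile(q,[1,10,50,90,99],axis=0))
v=(L[...,2]>-.045)&(C[...,2]>.038)&(f['d']>.03)
ys,xs=np.where(v);print(ys.min(),ys.max(),xs.min(),xs.max())
q2=L[v];print(np.percentile(q2,[1,50,99],axis=0))
for r in finder.find_in('wrist','ring')[:3]: print(np.round(r['location'],4),(np.array(r['location'])-o['eef_pos'])@M,round(r['confidence'],2))
"
```

```text
t 14.65 pos [0.4932 0.182  0.027 ] yaw 91.1 tilt [-0.137  0.007 -0.991] w 0.021 F [ 0.4 -0.6  0.5]
rows [[[-0.34, -0.0, -3.65], -0.007, 1.8], [[-0.34, -0.01, -3.65], -0.007, 1.8]]
toolz [ 0.1369  0.0093 -0.9905] j [ 0.331  0.084  2.184 -0.053  0.74  -1.222] Fz [ 0.4 -0.6  0.5] T [ 0.03  0.12 -0.05]
left on board 0
held 1438
[[-0.0131 -0.013  -0.0446]
 [-0.0107 -0.011  -0.0399]
 [ 0.0031 -0.0002 -0.0289]
 [ 0.0106  0.01   -0.0238]
 [ 0.0112  0.013  -0.0208]]
0 358 0 312
[[-0.0664 -0.1546 -0.0446]
 [-0.0347 -0.1271 -0.0274]
 [ 0.1132  0.0203 -0.0055]]
[0.4918 0.1814 0.0582] [-0.0029 -0.0003 -0.0311] 0.81
```

Request:
step_arm(
  deltas=[
    [[0, 0, -3.5], 0, 1.8],
    [[0, 0, -4], 0, 1.8],
    [[0, 0, -4], 0, 1.8],
    [[-1, -2, -2], 0, 1.8],
    [[-2, -3.8, 0], 0, 1.8],
    [[-2, -3.8, 0], 0, 1.8],
    [[-2, -3.8, 0], 0, 1.8],
    [[-1.8, -3, 0], 0, 1.8],
    [[0, 0, 0], 0, 1.8],
  ],
)

```text
time: 15.6
eef_pos: [0.5643, 0.0122, 0.1673]
tool_rot: [0.063, -0.012, 0.998, 0.002]
force: [-0.3, 1.4, -0.2]
gripper_width: 0.0214
```

```bash
cat > jar.py <<'E'
from h import *
from scipy.spatial.transform import Rotation as R
np.set_printoptions(precision=4,suppress=True)
def held():
    o=readout.get_obs();c=optics.calibration('wrist');p,d=optics.camera('wrist');w,a,b,cc=o['tool_rot'];M=R.from_quat([a,b,cc,w]).as_matrix()
    C=cloud('wrist',d,c);L=(C-o['eef_pos'])@M
    m=(d>.03)&(abs(L[...,1])<.0095)&(abs(L[...,0])<.02)&(L[...,2]>-.034)&(L[...,2]<-.019)
    print('held',m.sum(),np.percentile(L[m],[1,50,99],axis=0).tolist() if m.any() else 0)
    m=(C[...,2]>.118)&(C[...,2]<.127)&(np.hypot(C[...,0]-.567,C[...,1]-.0102)<.03)
    m&=~((L[...,2]>-.06)&(np.hypot(L[...,0],L[...,1])<.03))
    if m.sum()>30: print('rim',m.sum(),C[m].min(0),C[m].max(0),cv2.minEnclosingCircle(C[m][:,:2].astype(np.float32)))
    rc=o['eef_pos']+M@[-.001,0,-.0255]; print('ring centre',rc,'ring bottom',(o['eef_pos']+M@[-.001,0,-.0218])[2])
    return M
E
python3 -c "
from jar import *
held();plan(.5695,.0104,.125,92,jaw=1.8,n=1);axis()"
```

```text
held 931 [[-0.01253370699032166, -0.009294093190407566, -0.030590950229560643], [-0.0008699136265976543, 5.9910729817318715e-05, -0.02669542984968184], [0.010762820991329403, 0.009138886772595242, -0.019801110486942077]]
ring centre [0.5621 0.0121 0.1927] ring bottom 0.18904936198137104
t 15.65 pos [0.5627 0.0136 0.1665] yaw 91.4 tilt [-0.124  0.003 -0.992] w 0.0212 F [ 0.   0.9 -0.3]
rows [[[-0.67, -0.34, 4.15], -0.01, 1.8]]
toolz [ 0.1238  0.0061 -0.9923] j [-0.026 -0.006  1.986  0.011  1.037 -1.627] Fz [ 0.   0.9 -0.3] T [0.02 0.11 0.04]
```

```bash
python3 -c "
from h import *
f=np.load('/tmp/w6.npz');c=dict(R=f['R'],t=f['t'],intrinsics=f['K']);C=cloud('wrist',f['d'],c)
m=(C[...,2]>.117)&(C[...,2]<.13)&(np.hypot(C[...,0]-.567,C[...,1]-.0102)<.035)&(f['d']>.05)
print(m.sum(),C[m].min(0),C[m].max(0),cv2.minEnclosingCircle(C[m][:,:2].astype(np.float32)))"
```

```text
1034 [ 0.54539158 -0.01148561  0.1170059 ] [0.5877513  0.03111903 0.1248341 ] ((0.5660870671272278, 0.009565058164298534), 0.021994469687342644)
```

Request:
step_arm(
  deltas=[
    [[-0.4, -0.3, 2], 0, 1.8],
    [[-0.2, 0, 2], 0, 1.8],
    [[0, 0, 0], 0, 1.8],
  ],
)

```text
time: 15.95
eef_pos: [0.5719, 0.0124, 0.1243]
tool_rot: [0.06, -0.012, 0.998, 0.003]
force: [-0.7, -0.5, -0.1]
gripper_width: 0.0211
```

```bash
python3 -c "
from jar import *
held();plan(.5695,.0104,.108,92,jaw=1.8,n=1);axis()"
```

```text
held 938 [[-0.012633747353636033, -0.009347774698899098, -0.030522029665798926], [-0.0013238208384394531, 8.40963820950954e-05, -0.02673866827642432], [0.010863105790538266, 0.009163918333732167, -0.020090071911700876]]
ring centre [0.5699 0.0122 0.1497] ring bottom 0.14601926502302565
t 16.0 pos [0.5725 0.0125 0.1255] yaw 91.4 tilt [-0.122  0.004 -0.993] w 0.0213 F [-1.   0.  -0.9]
rows [[[0.3, -0.2, 1.75], -0.01, 1.8]]
toolz [ 0.1216  0.0074 -0.9926] j [-0.029  0.053  2.006  0.013  0.961 -1.631] Fz [-1.   0.  -0.9] T [-0.    0.09 -0.05]
```

Request:
step_arm(
  deltas=[
    [[0.3, -0.15, 0.8], 0, 1.8],
    [[0.2, -0.1, 0.8], 0, 1.8],
    [[0, 0, 0], 0, 1.8],
  ],
)

```text
time: 16.3
eef_pos: [0.569, 0.0116, 0.1092]
tool_rot: [0.062, -0.013, 0.998, 0.003]
force: [-0.8, 0.0, -0.3]
gripper_width: 0.0211
```

```bash
python3 -c "
from jar import *
held();plan(.5693,.0102,.106,92,jaw=1.8,n=1);axis()"
```

```text
held 932 [[-0.012690964603496592, -0.009271491991273677, -0.030474344988821248], [-0.0007749014851248144, 9.373672218103749e-05, -0.026791662103673473], [0.010805313890393681, 0.009194941244040588, -0.01966879636144531]]
ring centre [0.5669 0.0114 0.1346] ring bottom 0.13093612878558464
t 16.35 pos [0.5694 0.0116 0.1098] yaw 91.5 tilt [-0.124  0.005 -0.992] w 0.0212 F [-0.3  0.1  0.1]
rows [[[0.01, -0.14, 0.38], -0.008, 1.8]]
toolz [ 0.1234  0.0079 -0.9923] j [-0.031  0.063  2.028  0.015  0.928 -1.637] Fz [-0.3  0.1  0.1] T [-0.01  0.14 -0.02]
```

Request:
step_arm(
  deltas=[
    [[0.05, -0.15, 0.35], 0, 1.8],
    [[0, 0, 0], 0, 1.8],
  ],
)

```text
time: 16.55
eef_pos: [0.5699, 0.0102, 0.107]
tool_rot: [0.063, -0.013, 0.998, 0.003]
force: [-0.3, 0.6, 0.0]
gripper_width: 0.0208
```

```bash
python3 -c "
from jar import *
held();axis()"
```

```text
held 948 [[-0.012480533080074453, -0.009289997439317283, -0.030486347941433626], [0.0008424627377985985, 5.931558437018251e-05, -0.026729280381110016], [0.018630223046107296, 0.009291613777441594, -0.01935134431942246]]
ring centre [0.5677 0.01   0.1324] ring bottom 0.1287460472905235
toolz [ 0.1261  0.008  -0.992 ] j [-0.034  0.065  2.03   0.015  0.92  -1.64 ] Fz [-0.1 -0.7 -0.1] T [ 0.03  0.07 -0.03]
```

Centred within 1 mm, about 4–5 mm above the rim: release.

Request:
step_arm(
  deltas=[
    [[0, 0, 0], 0, 2.8],
    [[0, 0, 0], 0, 3.6],
    [[0, 0, 0], 0, 3.6],
    [[0, 0, 0], 0, 3.6],
    [[0, 0, 0], 0, 3.6],
  ],
)

```text
time: 17.1
eef_pos: [0.5716, 0.01, 0.1088]
tool_rot: [0.064, -0.013, 0.998, 0.003]
force: [0.7, 0.6, 0.1]
gripper_width: 0.0359
```

```bash
python3 -c "
from jar import *
held();axis()
for r in finder.find_in('wrist','ring')[:3]: print(np.round(r['location'],4),round(r['confidence'],2))"
```

```text
held 0 0
ring centre [0.5693 0.0098 0.1342] ring bottom 0.13057697369220927
toolz [ 0.1285  0.0079 -0.9917] j [-0.034  0.064  2.028  0.015  0.92  -1.64 ] Fz [ 0.8  0.1 -1.2] T [-0.05  0.1  -0.  ]
[0.5741 0.0093 0.1054] 0.95
```

Request:
step_arm(
  deltas=[
    [[0, 0, -1.5], 0, 3.6],
    [[0, 0, -4], 0, 3.6],
    [[0, 0, -4], 0, 3.6],
    [[0.5, 3, -3], 0, 3.6],
    [[0.5, 4, 0], 0, 3.6],
    [[0.5, 4, 0], 0, 3.6],
    [[0.5, 4, 0], 0, 3.6],
    [[0.5, 3, 0], 0, 3.6],
    [[0, 0, 0], 0, 3.6],
  ],
)

```text
time: 18.1
eef_pos: [0.526, 0.1938, 0.2475]
tool_rot: [0.07, -0.01, 0.998, 0.005]
force: [-0.6, -0.4, -0.9]
gripper_width: 0.0363
```

```bash
python3 - <<'E'
from jar import *
axis()
for cam in('top','wrist'):
    c=optics.calibration(cam);p,d=optics.camera(cam);C=cloud(cam,d,c)
    if cam=='top': cv2.imwrite('pics/end.png',p[:,:,::-1])
    for n in('ring','lid_top','bangle'):
        for r in finder.find_in(cam,n)[:4]: print(cam,n,np.round(r['location'],4),round(r['confidence'],2))
    r=np.hypot(C[...,0]-.567,C[...,1]-.010);m=(r<.0165)&(C[...,2]<.14)&(d>.05)
    if m.any(): print(cam,'in mouth z',m.sum(),np.percentile(C[m][:,2],[1,10,25,50,75,90,99]))
    m=(np.hypot(C[...,0]-.4955,C[...,1]-.182)<.02)&(C[...,2]>.0245)&(C[...,2]<.04);print('ring on board',m.sum())
    m=(abs(C[...,0]-.55)<.06)&(abs(C[...,1]+.25)<.06)&(C[...,2]>.02)&(C[...,2]<.06)
    if m.any(): print('lid in tray',m.sum(),np.percentile(C[m],[1,50,99],axis=0).tolist())
    # plane tilt of lid top
    m&=C[...,2]>.028
    if m.sum()>50:
        q=C[m];k=np.linalg.lstsq(np.c_[q[:,:2],np.ones(len(q))],q[:,2],rcond=None)[0];print('slope',k)
E
```

```text
toolz [ 0.1389  0.012  -0.9902] j [ 0.331 -0.073  1.901 -0.037  1.179 -1.249] Fz [-0.6 -0.4 -0.9] T [-0.06  0.09  0.01]
top lid_top [ 0.3192 -0.1785  0.0446] 0.92
top lid_top [ 0.5567 -0.2467  0.03  ] 0.74
top lid_top [0.3437 0.1232 0.0385] 0.71
top in mouth z 124 [0.0915 0.0943 0.0956 0.0972 0.1013 0.104  0.1182]
ring on board 0
lid in tray 496 [[0.5243611604587048, -0.2823247651481085, 0.021607035318224353], [0.5536474390086923, -0.25184690572954194, 0.03332894083916155], [0.5824634327577963, -0.22365919589388772, 0.038205816101590157]]
slope [-0.0035 -0.0049  0.034 ]
wrist ring [ 0.4005 -0.019   0.0082] 0.65
wrist ring [0.5762 0.0049 0.105 ] 0.55
wrist ring [ 0.7294 -0.0928  0.0162] 0.44
wrist lid_top [0.3911 0.1122 0.0314] 0.53
wrist bangle [ 0.3981 -0.0184  0.0118] 0.78
wrist in mouth z 229 [0.0945 0.0954 0.0961 0.0999 0.1028 0.1038 0.1226]
ring on board 0
```

```bash
python3 -c "
from plant import finish_job
print(finish_job())"
```

```text
the job is handed in; nothing more can be done
None
```

I opened the jar, set the lid in the drip tray, put the ring in the jar and handed the job in at about 18.5 s of the 61 s allowed.

**What I did**
- **Lid:** I gripped it, pressed it about 5 mm down (9–11 N) and turned it about 65° anticlockwise to the arrow. It lifted off freely, and I set it down and let it go in the tray.
- **Ring:** I picked it off the board, centred it to about 1 mm over the mouth and released it roughly 4–5 mm above the rim.

**Last checks (from the depth images)**
- **Lid:** it lies flat in the tray, with its top at 33 mm, which matches 4 mm of floor plus 29 mm of lid.
- **Ring:** the board spot is empty. Inside the mouth there are surfaces at 96 mm and 104 mm, which match the sieve floor and an 8 mm high ring. The network also reports a ring there, at 0.95 confidence just after release and 0.55 once the arm had backed off.
- **Robot:** it ended clear of everything.

**What disagreed**
- **Fingertips:** they sat about 25–36 mm behind the reported TCP instead of at it, so I set the heights from the measured depth.
- **Tool tilt:** it drifted to about 8° over the run, and I allowed for it in the moves.
- **Bystanders:** the network's positions for the bangle and the left spare lid were 15–20 mm from the first ones. I put that down to its error or to occlusion, because the arm never went near them. I didn't check it with a picture, as the viewing limit was used up.

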